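# Refit the counting scale's control knob and hold it in

### The arm

A 6-joint arm with a two-finger parallel gripper is mounted at the origin on the work surface. World frame = base frame: x ahead of the robot, y to its left, z up, the work surface at z = 0. Lengths are in m, angles in rad, forces in N, time in s.
With the tool pointing down it reaches from about 0.275 to 0.825 m from the base axis. Payload 4.9 kg.
Tool frame: the origin (TCP) lies midway between the tips of the shut fingers; the grasp point (between the pads) lies 19 mm behind it; z points along the fingers, y is the line along which they close (so a half turn about z gives the same grasp; the last joint's range is limited). The gripper opens to 85 mm and grips with 20 to 120 N. Pads are 22 mm wide; open, the fingers measure 114 mm over their backs; the gripper's body (76 mm by 85 mm) begins 54 mm behind the grasp point. The pads swing forward as they close: fully open they stand 13 mm farther back than shut.
Start: joints at [1.164, 0.326, -0.193, 1.052, 0, 1.437], TCP at [0.148, 0.53, 0.231] pointing down, gripper open.
Joint ranges: [-2.65, 2.65], [-0.97, 1.79], [-1.3, 1.35], [-1.93, 2.1], [-1.47, 1.37], [-3.14, 3.14]. Speed limits (rad/s): [2.57, 2.57, 3.14, 3.14, 3.14, 3.14].

### API

Orientations are given as a unit quaternion [w, x, y, z].
In Python, from plant import manip, read_camera, camera_info, recognise, silhouettes gives the robot as it stands. Calls block until the motion is done:
- manip.move_ptp(position, orientation): joint-space move of the TCP to a pose.
- manip.line_to(position, ori=None, velocity=0.15, guard=None): straight line of the TCP; ori=None keeps the orientation; velocity is the mean speed in m/s. With guard (N) it stops when the force on the tool has changed by that much, and returns True; else False.
- manip.move_joints(angles): joint-space move.
- manip.command_gripper(opening, f_grip=None): finger opening in m; f_grip is the grip in N (None keeps the last); returns when the fingers have stopped.
- manip.hold(seconds).
- manip.inverse_kinematics(position, orientation): joint angles nearest the present ones, or None.
- manip.sense(): the state.
- read_camera(name): name is "scene" or "side" or "wrist"; returns (picture, depth): 400x640x3 uint8, red, green, blue; 400x640 float32, m along the optical axis (not along the pixel's ray), 0 where there is no reading.
- camera_info(name): a dict with "fovy" (degrees; the focal length in pixels is half the picture's height over the tangent of half this angle, whatever the lens; pixels are square), "cx", "cy" (the principal point, pixels), "R" (3x3) and "t" (3): a world point X has camera coordinates R X + t. Camera axes: x right, y down, z forward; pixel columns grow to the right and rows downward; lengths in m; the calibration is good to about 2 mm. The wrist camera is an equidistant fisheye: a pixel r from the principal point sees the ray r / f radians off the axis. A picture is of the moment at which its call begins: read the wrist's pose just before it. camera_info takes no time and is no camera call; for the wrist camera it gives the pose at the moment of the call.
A pose or a line that the arm cannot do raises manip.MotionError and nothing moves.
- manip.close_job(): hands the job in; it is judged then, once.
Trained networks look in the newest picture that a camera, given by its name, has taken for a name from the list of things; names that differ only in an ending like _2 or _b are one class to them, and where a whole thing is asked for, a point or a joint stands for the part that bears it (a point fixed in the world has none). Each returns a list of dicts, best first, with "score" (0 to 1); they miss things now and then, are a little off and sometimes report something else, mostly with a low value. They report only what shows in the picture. A call takes as long as a camera call.
- recognise(label, camera): "box" ([left, top, right, bottom] in pixels, round what is visible of it).
- silhouettes(label, camera): "region" (400x640 bool, what is visible of it) and "box" ([left, top, right, bottom] in pixels, round what is visible of it).
The state is a dict: "time_s": time; "joint_pos": joint angles; "joint_velocities": joint speeds; "joint_torque": joint torques, N m; "position": TCP position; "orientation": TCP orientation; "contact_force": force on the tool from outside, world axes, zero at the start; "moment": the same for the moment, N m; "gripper_width": finger opening in m; "grip_force": force on a finger pad.
Only numpy, scipy, OpenCV 4.12 (cv2) and the standard library are available. Lean on these libraries where they do the work, as an engineer would, in place of code of your own. Each camera call takes 0.05 s, during which the arm holds its last target. There are 200 camera calls.

### The job

The black control knob has come off the parts-counting scale. Pick it up, turn it so that its D-shaped bore matches the flat on the scale's bare steel spindle, push it fully home on the spindle, then keep pressing until you feel the spindle reach its inner stop. Finish while still holding the knob pressed in at that stop (that zeroes the scale): do not let go, and leave the bin, the carton and the small round cap on the bench where they are.

Things in the scene. Friction and masses are not known exactly. Their poses are not given: they have to be found in the camera images.
- knob: Loose black plastic control knob, about 70 g, upright on the bench, bore down. Round skirt 44 mm across, 18 mm high; on it a grip bar 12 mm thick (along y), x = -18 to +20 mm, top 42 mm above the underside, with a tapered nose out to x = +30 mm, past the skirt, and a thin white line on the nose's half. Origin: centre of the underside; z up, x towards the nose.
- knob_mouth (a point): Mouth of the knob's D-shaped bore, at the knob's origin, with its axes (z up, x towards the nose). The bore opens downward and is 16 mm deep with a closed end: 17.8 mm round, with its flat 4.8 mm from the axis on the nose's side (+x).
- spindle_top (a point): Centre of the top end of the bare upright steel spindle on the scale. D-shaped: 16 mm round with one flat 4 mm from the axis, top edge chamfered 2 mm. z up; x points out of the flat. It cannot turn, only be pushed down. The knob is home when its bore's closed end sits on this point (underside 16 mm below it).
- bushing: Round dark steel bushing, 38 mm across, that carries the spindle, on the scale's console; fixed. Its height and angle vary. Its top face is 8 mm above its origin; at rest the spindle's top stands 32 mm above the origin, on the same axis. x points as the spindle's flat does; a small dark tab, 7 mm wide, reaches 10 mm out of its rim on that side (+x).
- scale: Grey parts-counting scale, 260 (x) x 240 (y) mm, fixed to the bench. Origin: centre of its underside. Its console, 60 mm high with a flat display, is the side towards -x, near the robot, and bears the spindle; behind it lies a flat steel pan, top 74 mm high.
- spindle (a joint): How far the spindle is pushed down into the bushing, m: 0 at rest, 0.005 at its inner stop. It springs back: about 6 N starts it moving, 9 N brings it to the stop; beyond that it is rigid.
- bin: Bystander: open blue plastic bin 120 x 100 x 60 mm, loose on the bench. Origin: centre of the underside.
- carton: Bystander: cardboard carton 70 x 110 x 55 mm. Origin: centre of the underside.
- cap: Bystander: small round black cap, 32 mm across, 20 mm high, no bar and no nose. Origin: centre of the underside.

How it is judged:
By the outcome, as a careful person would: the job done as asked, in the order asked, and still so for the second after the job is handed in, while the arm keeps its last pose, push and grip.
It also fails if it takes over 35 s, if anything falls off the work surface, if the arm or the gripper's body presses on something with over 40 N, if the wrist force passes 120 N, or if a joint passes its speed limit or range.

## Working session

There is one attempt and no reset: what is moved stays moved. The work goes in short steps, each a Python script; the robot and the scene stay as the last script left them, time stands still between calls to the robot, and variables do not carry over. Pictures are saved under pics/ and viewed, at most 10 in all, crops included, and the job is handed in when it is done.

```bash
ls; mkdir -p pics
cat > h.py <<'E'
import numpy as np, cv2
from plant import manip, read_camera, camera_info, recognise, silhouettes
def cloud(name, depth, info):
    f=200/np.tan(np.radians(info['fovy'])/2)
    v,u=np.mgrid[0:400,0:640].astype(float)
    x=(u-info['cx'])/f; y=(v-info['cy'])/f
    if name=='wrist':
        r=np.hypot(x,y); k=np.where(r>1e-9,np.tan(np.minimum(r,1.5))/np.maximum(r,1e-9),1); x=x*k;y=y*k
    P=np.stack([x*depth,y*depth,depth],-1)
    R=np.array(info['R']);t=np.array(info['t'])
    W=(P-t)@R
    W[depth<=0]=np.nan
    return W
E
python3 - <<'E'
from h import *
print(manip.sense())
ims=[]
for c in ['scene','side','wrist']:
    i=camera_info(c); im,d=read_camera(c); np.savez(f'{c}0.npz',im=im,d=d,**{k:i[k] for k in i})
    W=cloud(c,d,i); cv2.imwrite(f'pics/{c}0.png',im[...,::-1])
    print(c,i['fovy'],np.round(-np.array(i['R']).T@i['t'],3), (d>0).mean())
    for l in ['knob','bushing','spindle_top','cap','scale','bin','carton']:
        for r in silhouettes(l,c)[:2]:
            w=W[r['region']]; print(l,round(r['score'],2),np.round(r['box']),np.round(np.nanmedian(w,0),3),np.round(np.nanpercentile(w,98,axis=0),3),np.round(np.nanpercentile(w,2,axis=0),3))
E
```

```text
pics
plant.py
{'time_s': 0.0, 'joint_pos': array([ 1.16379460e+00,  3.26938953e-01, -1.93574816e-01,  1.05199137e+00,
        2.43830903e-06,  1.43660304e+00]), 'joint_velocities': array([ 1.72010999e-05,  9.82836945e-04, -2.95803215e-05,  1.17365020e-04,
        1.44921044e-03, -1.82355374e-04]), 'joint_torque': array([-1.17518430e-04, -4.43395722e+01,  2.62440920e+01,  1.55638356e-02,
       -2.58524742e-04, -2.11067302e-06]), 'position': array([0.14794639, 0.52913365, 0.23050795]), 'orientation': array([-2.29563976e-04,  1.35981571e-01,  9.90710998e-01, -8.22990397e-04]), 'contact_force': array([ 0.05614548,  0.19478623, -0.04362209]), 'moment': array([ 0.02059864,  0.06668362, -0.00398863]), 'grip_force': 0.0, 'gripper_width': 0.08553775566440129}
scene 54.171864357087614 [ 0.941 -0.339  0.736] 0.995890625
knob 0.65 [313. 187. 326. 206.] [0.488 0.214 0.021] [0.51  0.237 0.044] [ 0.454  0.201 -0.001]
bushing 0.61 [239. 273. 257. 294.] [ 0.55  -0.095  0.064] [ 0.563 -0.077  0.088] [ 0.53  -0.11   0.061]
spindle_top 0.46 [241. 274. 248. 280.] [ 0.549 -0.093  0.081] [ 0.554 -0.088  0
[... 387 characters left out ...]
 0.156 0.003]
carton 0.79 [361. 134. 408. 171.] [0.526 0.458 0.052] [0.562 0.527 0.058] [0.471 0.416 0.002]
side 47.39872530767861 [ 0.097 -0.508  0.788] 0.9959140625
knob 0.55 [253. 215. 267. 237.] [0.479 0.215 0.023] [0.505 0.231 0.045] [0.462 0.201 0.004]
scale 0.68 [313. 202. 476. 329.] [ 0.61  -0.104  0.062] [0.746 0.04  0.077] [ 0.497 -0.199  0.021]
bin 0.79 [290. 144. 339. 189.] [0.723 0.315 0.033] [0.789 0.377 0.062] [0.653 0.251 0.001]
bin 0.46 [361. 263. 383. 281.] [ 0.542 -0.096  0.064] [ 0.564 -0.076  0.088] [ 0.528 -0.111  0.06 ]
carton 0.97 [204. 147. 238. 192.] [0.508 0.444 0.054] [0.554 0.532 0.058] [0.47  0.416 0.002]
wrist 65.70646984690485 [0.079 0.549 0.374] 0.99217578125
```

```bash
cat >> h.py <<'E'
def down(a):  # tool x axis at yaw a, z down
    return np.array([0,np.cos(a/2),np.sin(a/2),0.])
def look(tag):
    i=camera_info('wrist'); im,d=read_camera('wrist'); np.savez(f'{tag}.npz',im=im,d=d,**{k:i[k] for k in i})
    cv2.imwrite(f'pics/{tag}.png',im[...,::-1]); return im,d,i,cloud('wrist',d,i)
E
python3 - <<'E'
from h import *
a=np.pi
def go(p,z,tag,ls):
    a=np.arctan2(p[1],p[0])+np.pi  # camera toward base
    q=down(a); x=np.array([np.cos(a),np.sin(a)])
    pos=np.r_[np.array(p)-0.072*x,z]
    manip.move_ptp(pos,q)
    im,d,i,W=look(tag); print(tag,manip.sense()['time_s'],np.round(manip.sense()['joint_pos'],2))
    for l in ls:
        for r in silhouettes(l,'wrist')[:2]:
            w=W[r['region']]; print(l,round(r['score'],2),np.round(r['box']),np.round(np.nanmedian(w,0),4),np.round(np.nanpercentile(w,98,axis=0),4),np.round(np.nanpercentile(w,2,axis=0),4))
            np.save(f'{tag}_{l}.npy',r['region']) if r is not None else 0
    return im
A=go([0.484,0.214],0.17,'w_knob',['knob','cap'])
B=go([0.547,-0.095],0.20,'w_spin',['bushing','spindle_top'])
A=cv2.resize(A,(560,350)); 
s=np.load('scene0.npz')['im']
cv2.imwrite('pics/scene_v.png',s[...,::-1])
E
```

```text
w_knob 3.0583 [ 0.3   0.46 -0.15  0.96  0.   -0.12]
knob 0.74 [309.  97. 351. 143.] [0.4843 0.2215 0.0189] [0.5073 0.2417 0.0434] [0.4659 0.205  0.0163]
w_spin 4.55 [-0.29  0.49 -0.02  1.06  0.   -0.12]
bushing 0.61 [304.  91. 346. 138.] [ 0.5474 -0.0915  0.0631] [ 0.5645 -0.0735  0.0877] [ 0.5299 -0.1094  0.0605]
spindle_top 0.7 [318. 103. 333. 122.] [ 0.5452 -0.0895  0.0868] [ 0.5528 -0.0836  0.0886] [ 0.5391 -0.0971  0.0636]
```

View pics/w_knob.png

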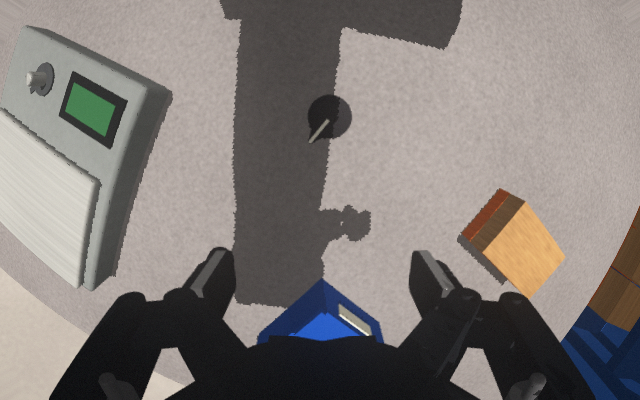

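View pics/w_spin.png

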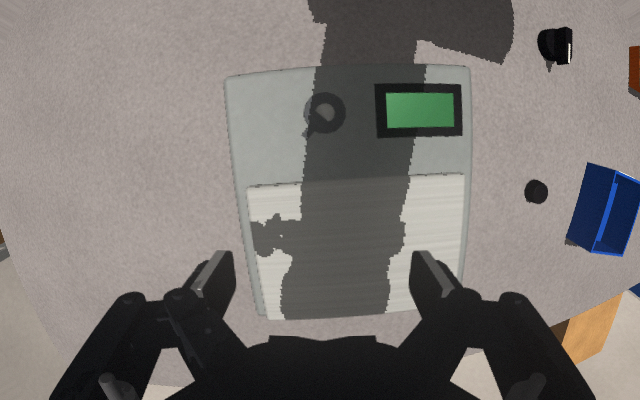

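View pics/scene_v.png

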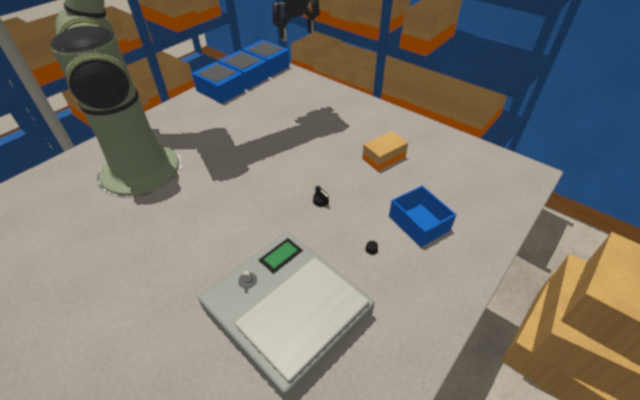

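```bash
python3 - <<'E'
from h import *
def go(p,z,tag,l,da):
    a=np.arctan2(p[1],p[0])+np.pi+da
    x=np.array([np.cos(a),np.sin(a)])
    manip.move_ptp(np.r_[np.array(p)-0.06*x,z],down(a))
    im,d,i,W=look(tag); print(tag,a,manip.sense()['time_s'],np.round(manip.sense()['joint_pos'],2),'axis',np.round(np.array(i['R'])[2],3))
    for r in silhouettes(l,'wrist')[:1]:
        print(l,round(r['score'],2),np.round(r['box'])); np.save(f'{tag}_m.npy',r['region'])
    return im
V=[]
V.append(go([0.547,-0.094],0.145,'s1','bushing',-0.7))
V.append(go([0.547,-0.094],0.145,'s2','bushing',0.7))
V.append(go([0.486,0.217],0.10,'k1','knob',0.7))
V.append(go([0.486,0.217],0.10,'k2','knob',-0.7))
for t,c in [('s1',(.547,-.094)),('s2',(.547,-.094)),('k1',(.486,.217)),('k2',(.486,.217))]:
    pass
E
cat > an.py <<'E'
from h import *
tiles=[]
for t,c in [('s1',(.547,-.094)),('s2',(.547,-.094)),('k1',(.486,.217)),('k2',(.486,.217))]:
    n=np.load(t+'.npz'); i={k:n[k] for k in n.files}; W=cloud('wrist',n['d'],i)
    near=(np.hypot(W[...,0]-c[0],W[...,1]-c[1])<.045)&(W[...,2]>-.01)
    w=W[near]; h=np.histogram(w[:,2],bins=np.arange(-0.005,0.1,0.003))
    print(t,[(round(b,3),int(k)) for b,k in zip(h[1],h[0]) if k])
    vs,us=np.nonzero(near); u0,v0=int(us.mean()),int(vs.mean())
    im=n['im'][max(v0-50,0):v0+50,max(u0-65,0):u0+65]; im=np.clip(im.astype(float)*2.2,0,255).astype(np.uint8)
    print(u0,v0); tiles.append(cv2.resize(im,(390,290),interpolation=cv2.INTER_CUBIC))
cv2.imwrite('pics/tiles.png',np.vstack([np.hstack(tiles[:2]),np.hstack(tiles[2:])])[...,::-1])
E
python3 an.py
```

```text
s1 2.2714084737124463 5.35 [-0.36  0.49 -0.17  0.91  0.    0.51] axis [ 0.182 -0.212 -0.96 ]
bushing 0.84 [297. 104. 352. 168.]
s2 3.6714084737124466 6.6083 [-0.23  0.49 -0.18  0.91 -0.   -0.76] axis [ 0.242  0.142 -0.96 ]
bushing 0.75 [288. 106. 352. 157.]
k1 4.2615338834278464 8.0167 [ 0.36  0.5  -0.29  0.78 -0.   -0.76] axis [ 0.123  0.252 -0.96 ]
knob 0.91 [285. 106. 357. 163.]
k2 2.861533883427847 9.275 [ 0.23  0.5  -0.29  0.78  0.    0.51] axis [ 0.269 -0.076 -0.96 ]
knob 0.68 [300.  98. 357. 170.]
s1 [(np.float64(0.052), 3), (np.float64(0.055), 66), (np.float64(0.058), 8456), (np.float64(0.061), 2378), (np.float64(0.064), 140), (np.float64(0.082), 48), (np.float64(0.085), 323), (np.float64(0.088), 17)]
320 199
s2 [(np.float64(0.052), 5), (np.float64(0.055), 58), (np.float64(0.058), 8472), (np.float64(0.061), 2357), (np.float64(0.064), 195), (np.float64(0.067), 2), (np.float64(0.073), 1), (np.float64(0.076), 2), (np.float64(0.079), 2), (np.float64(0.082), 25), (np.float64(0.085), 316), (np.float64(0.088), 28)]
319 191
k1 [(np.float64(-0.005), 13), (np.float64(-0.002), 6725), (np.float64(0.001), 605), (np.float64(0.004), 16), (np.float64(0.007), 10), (np.float64(0.01), 12), (np.float64(0.013), 21), (np.float64(0.016), 1297), (np.float64(0.019), 108), (np.float64(0.022), 14), (np.float64(0.025), 12), (np.float64(0.028), 13), (np.float64(0.031), 18), (np.float64(0.034), 13), (np.float64(0.037), 23), (np.float64(0.04), 1085), (np.float64(0.043), 142)]
322 197
k2 [(np.float64(-0.005), 15), (np.float64(-0.002), 6770), (np.float64(0.001), 595), (np.float64(0.004), 9), (np.float64(0.007), 4), (np.float64(0.01), 7), (np.float64(0.013), 13), (np.float64(0.016), 1410), (np.float64(0.019), 105), (np.float64(0.04), 1102), (np.float64(0.043), 128)]
321 201
```

View pics/tiles.png

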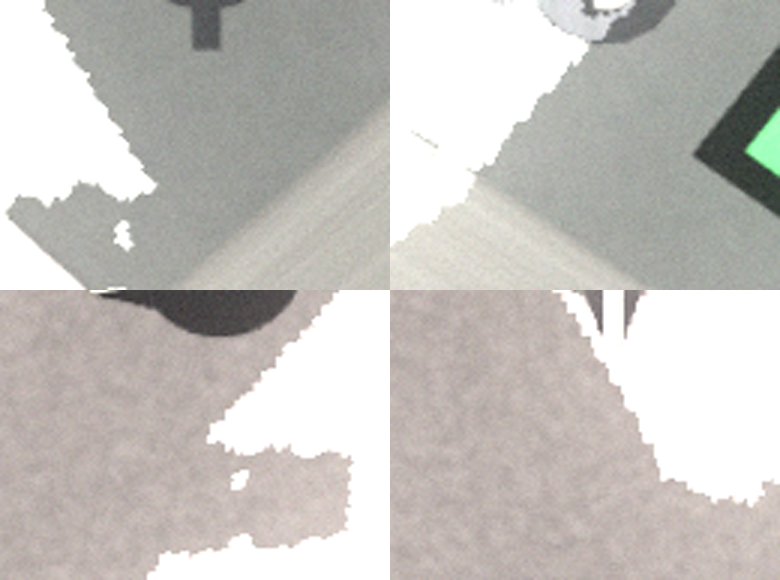

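```bash
cat > an.py <<'E'
from h import *
from scipy.optimize import least_squares
def load(t):
    n=np.load(t+'.npz'); i={k:n[k] for k in n.files}; return n['im'],i,cloud('wrist',n['d'],i)
def ortho(im,i,c,z,half=.04,s=.0002):
    g=np.arange(-half,half,s); X,Y=np.meshgrid(c[0]+g,c[1]-g)   # x right, y up
    P=np.stack([X,Y,np.full_like(X,z)],-1)@np.array(i['R']).T+i['t']
    f=200/np.tan(np.radians(i['fovy'])/2); r=np.hypot(P[...,0],P[...,1]); th=np.arctan2(r,P[...,2])
    u=i['cx']+f*th*P[...,0]/r; v=i['cy']+f*th*P[...,1]/r
    return cv2.remap(im,u.astype(np.float32),v.astype(np.float32),cv2.INTER_CUBIC)
def rim(w,c,R0,n=36):
    a=np.arctan2(w[:,1]-c[1],w[:,0]-c[0]); r=np.hypot(w[:,0]-c[0],w[:,1]-c[1]); out=[]
    for k in range(n):
        s=(a>-np.pi+k*2*np.pi/n)&(a<=-np.pi+(k+1)*2*np.pi/n)
        if s.sum()>3: j=np.flatnonzero(s)[np.argsort(r[s])[-2:]]; out+=list(w[j,:2])
    out=np.array(out)
    f=lambda p:np.hypot(out[:,0]-p[0],out[:,1]-p[1])-p[2]
    return least_squares(f,[*c,R0],loss='soft_l1',f_scale=.0005).x
if __name__=='__main__':
    tiles=[]
    for t,c,z in [('s1',(.547,-.092),.0628),('s2',(.547,-.092),.0628),('k1',(.486,.219),.042),('k2',(.486,.219),.042)]:
        im,i,W=load(t); w=W[(np.hypot(W[...,0]-c[0],W[...,1]-c[1])<.045)&(W[...,2]<.095)]
        if t[0]=='s':
            m=np.load(t+'_m.npy'); b=W[m]; b=b[(b[:,2]<.07)]; tp=w[w[:,2]>.082]
            print(t,'console',np.median(w[(w[:,2]<.07),2]),'bush z',np.median(b[:,2]),'mask med',np.median(b,0),'spintop',np.median(tp[:,2]),'rim',rim(tp,tp.mean(0)[:2],.008),'bushrim',rim(b,np.median(b,0)[:2],.019))
            tc=tp.mean(0)
        else:
            tp=w[w[:,2]>.036]; sk=w[(w[:,2]>.013)&(w[:,2]<.023)]
            mn=tp[:,:2].mean(0); e,v=np.linalg.eigh(np.cov((tp[:,:2]-mn).T)); d=v[:,1]
            cs=rim(sk,c,.022); 
            if (mn-cs[:2])@d<0:d=-d
            pr=(tp[:,:2]-mn)@d; q=(tp[:,:2]-mn)@[-d[1],d[0]]
            lo,hi=np.percentile(pr,[.3,99.7]); print(t,'top z',np.median(tp[:,2]),'skirt z',np.median(sk[:,2]),'rim',cs,'yaw',np.arctan2(d[1],d[0]),'len',hi-lo,'wid',np.percentile(q,[1,99]),'centre by bar: ',mn+d*(lo+.018),mn+d*(hi-.030))
        o=ortho(im,i,c,z); o=np.clip(o.astype(float)*(1.6 if t[0]=='s' else 2.5),0,255).astype(np.uint8)
        tiles.append(cv2.resize(o,(300,300),interpolation=cv2.INTER_AREA))
    cv2.imwrite('pics/ortho.png',np.vstack([np.hstack(tiles[:2]),np.hstack(tiles[2:])])[...,::-1])
E
python3 an.py
```

```text
s1 console 0.060196884713520096 bush z 0.06298816631229012 mask med [ 0.54832661 -0.09265547  0.06298817] spintop 0.08668531118453404 rim [ 0.54583543 -0.08974573  0.0069406 ] bushrim [ 0.54672257 -0.09085608  0.01869522]
s2 console 0.06019598702150476 bush z 0.0630628833918495 mask med [ 0.54855918 -0.09388422  0.06306288] spintop 0.08675231427769099 rim [ 0.54563986 -0.08960005  0.00674809] bushrim [ 0.5468062  -0.09095086  0.01832908]
k1 top z 0.04212887846214811 skirt z 0.01804604093590681 rim [0.48331317 0.22325784 0.02053891] yaw -0.27620030445392474 len 0.04740038663247535 wid [-0.00586271  0.00595122] centre by bar:  [0.48303814 0.2233741 ] [0.48246125 0.22353761]
k2 top z 0.04208975909622586 skirt z 0.018016123893875205 rim [0.48313495 0.22353441 0.0204507 ] yaw -0.26362279654015397 len 0.0470597819067575 wid [-0.00575889  0.00566577] centre by bar:  [0.48321296 0.22329392] [0.48230523 0.22353892]
```

View pics/ortho.png

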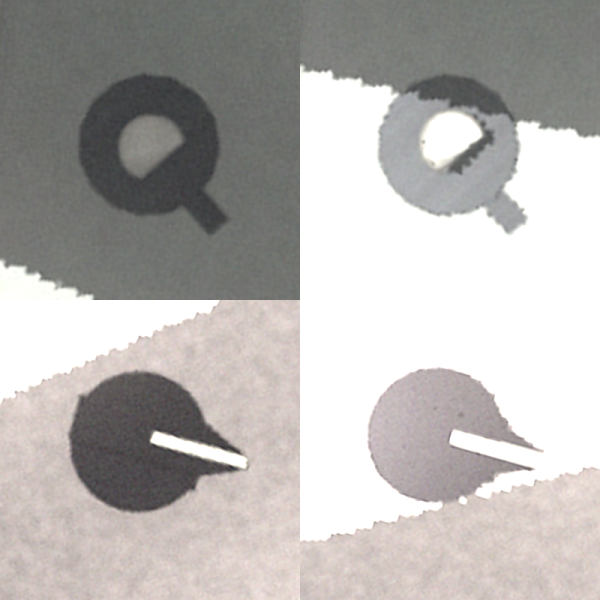

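Run:
```python
from an import *
C=np.array([.5468,-.0909])
for t in ['s1','s2']:
    im,i,W=load(t); o=ortho(im,i,C,.063).mean(-1); s=.0002; n=o.shape[0]
    g=-.04+s*np.arange(n); X,Y=np.meshgrid(g,-g); r=np.hypot(X,Y)
    ring=(r>.0215)&(r<.0275)&(np.abs(np.arctan2(Y,X)+.88)<.5)
    th=(np.percentile(o[ring],5)+np.percentile(o[ring],90))/2; m=ring&(o<th)
    print(t,'tab yaw',np.arctan2(Y[m].mean(),X[m].mean()),m.sum()*s*s*1e6,'mm2 (42)')
    w=W[(np.hypot(W[...,0]-C[0],W[...,1]-C[1])<.012)&(W[...,2]>.082)&(W[...,2]<.095)][:,:2].mean(0)-C
    print('spindle top centroid opp. yaw',np.arctan2(-w[1],-w[0]),np.hypot(*w))
a=-.27+np.pi; q=down(a); p=np.array([.4832,.2234])
manip.command_gripper(.05,80)
manip.move_ptp(np.r_[p,.09],q)
print('hit',manip.line_to(np.r_[p,.0205],velocity=.06,guard=6))
s=manip.sense(); print(s['position'],s['contact_force'],s['time_s'])
manip.command_gripper(0.0,80)
s=manip.sense(); print(s['position'],s['gripper_width'],s['grip_force'],s['contact_force'],s['time_s'])
if .008<s['gripper_width']<.016:
    manip.line_to(np.r_[p,.12],velocity=.12); s=manip.sense(); print(s['gripper_width'],s['grip_force'],s['contact_force'])
    im,d,i,W=look('held'); cv2.imwrite('pics/heldv.png',np.clip(im[...,::-1].astype(float)*1.8,0,255).astype(np.uint8))
print(manip.sense()['time_s'])
```

```text
s1 tab yaw -0.8618380569593678 42.00000000000001 mm2 (42)
spindle top centroid opp. yaw -0.8680618633470866 0.0016969257055674993
s2 tab yaw -0.8635712514121765 44.760000000000005 mm2 (42)
spindle top centroid opp. yaw -0.7779214799449117 0.0017980559887312093
hit False
[0.48357761 0.2235333  0.02090532] [0.3796354  0.49977427 0.87267076] 11.4417
[0.48354077 0.22351268 0.0209559 ] 0.010583520417163653 78.94962787628174 [-0.46069514 -0.05636328  4.1914973 ] 11.875
0.0100699973306075 78.44287276268005 [0.02660955 0.32126373 0.32851471]
12.9083
```

View pics/heldv.png

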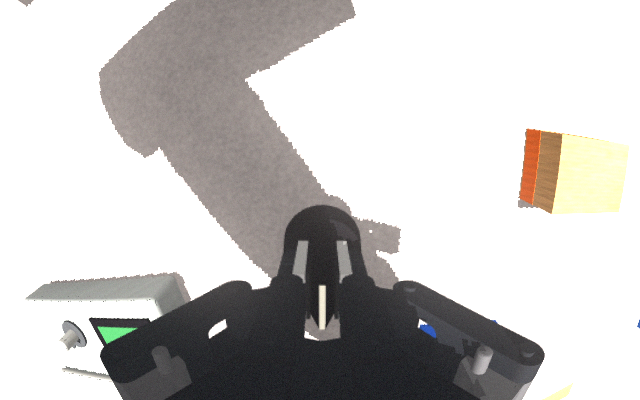

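Run:
```python
from an import *
im,i,W=load('held'); s=manip.sense(); T=s['position']; print(T,s['orientation'],s['gripper_width'])
a=-.27; d=np.array([np.cos(a),np.sin(a)]); e=np.array([-d[1],d[0]])
L=np.stack([(W[...,:2]-T[:2])@d,(W[...,:2]-T[:2])@e,W[...,2]-T[2]],-1)
m=(np.hypot(L[...,0],L[...,1])<.035)&(L[...,2]>-.04)&(L[...,2]<.04)
sk=L[m&(np.abs(L[...,2]+.003)<.004)&(L[...,0]<-.005)]
A=np.c_[sk[:,:2],np.ones(len(sk))]; print('skirt plane (slope x,y,z0)',np.linalg.lstsq(A,sk[:,2],rcond=None)[0],len(sk),np.median(sk,0))
side=L[m&(L[...,2]<-.003)&(L[...,0]<0)]
f=lambda p:np.hypot(side[:,0]-p[0],side[:,1]-p[1])-.022
print('skirt side centre',least_squares(f,[0,0],loss='soft_l1',f_scale=.0005).x,len(side), 'min z',side[:,2].min(),np.percentile(side[:,2],2))
bt=L[m&(L[...,2]>.015)&(L[...,2]<.027)&(np.abs(L[...,1])<.004)]; print('bar top',np.median(bt,0),len(bt),bt[:,0].min(),bt[:,0].max(), np.polyfit(bt[:,0],bt[:,2],1), np.polyfit(bt[:,0],bt[:,1],1))
```

```text
[0.48244391 0.22316757 0.11907933] [-8.08529623e-04  1.34585857e-01  9.90901537e-01 -3.70067001e-04] 0.010347851780731427
skirt plane (slope x,y,z0) [ 0.05262489  0.00157985 -0.00228749] 1186 [-0.01377759  0.00084792 -0.00279625]
skirt side centre [0.00099327 0.00083473] 1220 min z -0.02143846996797749 -0.02024338894678875
bar top [ 1.00202610e-04 -3.03014620e-05  2.14021411e-02] 1576 -0.018943801774059927 0.029206393942972423 [0.03102642 0.02121554] [4.99944117e-03 3.66828227e-05]
```

Run:
```python
from h import *
q=down(-.863+np.pi); C=np.array([.5468,-.0909])
manip.move_ptp(np.r_[C,.14],q); manip.line_to(np.r_[C,.115],ori=q,velocity=.08); manip.hold(.2)
s=manip.sense(); err=C-s['position'][:2]; print(s['position'],2*np.arctan2(s['orientation'][2],s['orientation'][1])-np.pi,s['contact_force'],s['time_s'],s['gripper_width'])
hit=manip.line_to(np.r_[C+err,.097],ori=q,velocity=.03,guard=4)
s=manip.sense(); print(hit,s['position'],s['contact_force'],s['moment'],s['time_s'],s['gripper_width'])
```

```text
[ 0.547224   -0.09091064  0.11551759] -0.8627748512933926 [ 0.03510862  0.67593268 -0.04701656] 14.8 0.009851964632598877
False [ 0.54631964 -0.09087552  0.09692398] [-1.02880345  0.21678104  0.57949989] [ 0.00329043 -0.03418145 -0.03354141] 15.55 0.01028025339240485
```

Run:
```python
from h import *
def st(tag):
    s=manip.sense(); print(tag,np.round(s['position'],5),np.round(s['contact_force'],2),np.round(s['moment'],2),round(s['time_s'],2),round(s['gripper_width'],5)); return s
C=np.array([.5464,-.0909])
for g in (4,20):
    h=manip.line_to(np.r_[C,.080],velocity=.012,guard=g); s=st((g,h))
manip.hold(.4); s=st('held')
im,d=read_camera('scene'); i=camera_info('scene')
cv2.imwrite('pics/sc_end.png',cv2.resize(im[230:330,190:310],(720,600),interpolation=cv2.INTER_CUBIC)[...,::-1])
```

```text
(4, True) [ 0.54641 -0.09089  0.09144] [-0.19 -0.22  5.94] [0.05 0.11 0.03] 16.23 0.0104
(20, True) [ 0.54649 -0.09093  0.0871 ] [-2.52  0.69  7.82] [ 0.11  0.44 -0.01] 16.8 0.01034
held [ 0.54647 -0.09091  0.08717] [-2.15  1.45  7.49] [0.1  0.36 0.  ] 17.2 0.01024
```

View pics/sc_end.png

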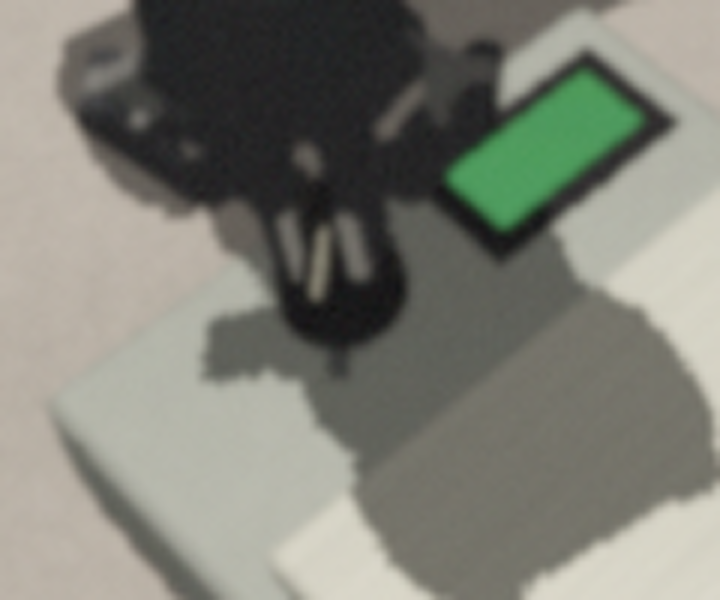

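Run:
```python
from h import *
def st(tag):
    s=manip.sense(); print(tag,np.round(s['position'],5),np.round(s['contact_force'],2),np.round(s['moment'],2),round(s['time_s'],2),round(s['gripper_width'],5),round(s['grip_force'],1)); return s
C=np.array([.5465,-.0909]); z=.0870
for k in range(12):
    z-=.0004
    manip.line_to(np.r_[C,z],velocity=.01); manip.hold(.15); s=st(round(z,4))
    if s['contact_force'][2]>20: break
manip.hold(.8); st('end')
```

```text
0.0866 [ 0.54649 -0.09092  0.08742] [-2.45  0.92  8.57] [0.1  0.59 0.01] 17.65 0.01045 79.7
0.0862 [ 0.54652 -0.09093  0.08703] [-2.84  0.9   8.38] [0.1  0.51 0.  ] 18.05 0.01026 79.7
0.0858 [ 0.54651 -0.09094  0.08693] [-2.29  0.28  9.69] [0.18 0.72 0.  ] 18.45 0.01005 80.1
0.0854 [ 0.54657 -0.09095  0.0869 ] [-4.02  1.75 13.17] [ 0.25  0.88 -0.02] 18.85 0.01031 80.5
0.085 [ 0.54655 -0.09094  0.08685] [-5.13  1.69 16.66] [ 0.31  1.04 -0.02] 19.25 0.01018 80.9
0.0846 [ 0.54658 -0.09094  0.08682] [-5.48  1.21 18.35] [0.33 1.31 0.05] 19.65 0.0106 81.3
0.0842 [ 0.5466  -0.09095  0.08678] [-6.77  1.85 20.64] [0.37 1.53 0.01] 20.05 0.01019 81.7
end [ 0.54661 -0.09092  0.08677] [-6.97  2.07 21.47] [ 0.4   1.53 -0.03] 20.85 0.01023 81.7
```

Run:
```python
from an import *
T=manip.sense()['position']; look('end'); im,i,W=load('end')
a=-.863; d=np.array([np.cos(a),np.sin(a)]); e=np.array([-d[1],d[0]])
L=np.stack([(W[...,:2]-T[:2])@d,(W[...,:2]-T[:2])@e,W[...,2]-T[2]],-1)
m=np.hypot(L[...,0],L[...,1])<.035
bt=L[m&(L[...,2]>.015)&(L[...,2]<.027)&(np.abs(L[...,1])<.004)]; print('bar top',np.median(bt,0),len(bt),bt[:,0].min(),bt[:,0].max(),np.polyfit(bt[:,0],bt[:,2],1),np.polyfit(bt[:,0],bt[:,1],1),'underside z',T[2]+np.median(bt[:,2])-.042)
```

```text
bar top [ 0.00018787 -0.00013445  0.02125295] 1563 -0.019367767642242528 0.028693332320838844 [0.03017014 0.02105379] [-1.50432035e-03  1.19981752e-05] underside z 0.06602141973043052
```

```bash
python3 -c "
from plant import manip
print(manip.close_job())"
```

```text
the job is handed in; nothing more can be done
None
```

The knob is home on the spindle with its bore matched to the flat, and I handed the job in at about 21 s of the 35 s, with the gripper still holding it at the inner stop with about 21 N. The underside measured 66.0 mm high (65.7 mm expected), and the arm never went near the bin, carton or cap.

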